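Load a control unit and slide it home on the contact tester

TASK

First clear the copper busbar off the tester's rails and lay it in the blue parts tray. Then seat the control unit in the carriage's nest, with its orange plug towards the black contact block, setting it down rather than dropping it; last, push the carriage, which has a yellow tab for this, towards the contact block until the spring detent snaps in and it stays fully home. Leave the capacitor, the orange connector and the white standoff standing where they are.

Things in the scene. Friction and masses are not known exactly. Their poses are not given: they have to be found in the camera images.
- station: Fixed contact tester; place and yaw vary. Base plate 110 (x) by 304 (y) by 8 mm; origin at its underside's centre, z up, y along the slide. Two steel rails along y at x = -30 and +30 mm, 12 mm wide, tops 24 mm above the bench; free between them down to the plate. Grey detent housing with brass spring plunger on the +x side at y = 15 mm, x 43 to 106 mm, 42 mm high.
- block (a point): Centre of the top of the black contact block, which is fixed at the +y end of the station: 90 (x) by 38 (y) mm, top 58 mm above the bench, three copper contacts on it; its near face is 19 mm towards -y of this point. Axes as the station's.
- carriage (a joint): Carriage travel towards the station's +y, m: 0 = fully back, 0.130 = home at the end stop, detent engaged. Starts at 0 to 0.03. Friction 1.5 N; from 0.111 to 0.120 the detent resists with some 5 N more and pushes back; past 0.120 it snaps the carriage to 0.130 and holds it. Carriage plate 80 (x) by 124 (y) mm, top 32 mm above the bench.
- plunger (a joint): Lift of the detent's brass spring plunger, in m: 0 = fully out (also when the carriage is away from it), about 0.004 when the carriage's bump passes it.
- nest (a point): Centre of the nest's floor on the grey carriage, 32 mm above the bench; axes as the station's (y to the contact block). Pocket 51 (x) by 77 (y) mm within white ribs 8 mm high, 6 mm thick: full ribs at both y ends, on the long sides only short ones at the corners, so the middle 55 mm of each long side is open for fingers. The plate's front edge is 44.5 mm from here in +y.
- tab (a point): Centre of the top edge of the yellow push tab at the carriage's rear: upright plate 44 (x) by 12 (y) mm, from 32 to 84 mm above the bench; axes as the station's. It lies 73.5 mm towards -y of the nest's centre; 23 mm are free between it and the nest's rear rib. Push its rear face towards +y, or pinch it.
- busbar_center (a point): Centre of a loose copper bar, 80 (own x) by 18 (own y) by 8 mm (z), 0.1 kg, lying flat across both rails between the carriage and the contact block (underside 24 mm above the bench), roughly square to the slide.
- tray: Blue open tray, fixed; position and yaw vary. 110 (x) by 150 (y) mm outside, walls 5 mm thick and 28 mm high, inner floor 5 mm above the bench; origin at the centre of its underside.
- unit_center (a point): Centre of the loose control unit: black finned block with green boards on top, 44 (own x) by 70 (own y) by 44 mm (z), about 0.25 kg; stands upright on the bench, centre 22 mm above its underside. An orange plug 30 by 20 by 12 mm stands on top at its +y end.
- unit_plug (a point): Centre of the top of the control unit's orange plug, 23 mm along the unit's own +y from its centre and 34 mm above it.
- capacitor_center (a point): Bystander: black capacitor block, 50 (x) by 64 (y) by 50 mm, two copper tabs on top 3 mm high; point 25 mm above its underside.
- connector_center (a point): Bystander: orange connector on a red flange 48 by 56 mm, black top, 50 mm high; point 25 mm above its underside.
- standoff_center (a point): Bystander: white upright round standoff, 28 mm in diameter, 105 mm tall; point at half its height. Easily tipped.

How it is judged:
By the outcome, as a careful person would: the job done as asked, in the order asked, and still so for the second after the job is handed in, with the robot touching nothing.
It also fails if it takes over 72 s, if anything falls off the work surface, if the arm or the gripper's body presses on something with over 40 N, if the wrist force passes 120 N, or if a joint passes its speed limit or range.

ROBOT

A 6-joint arm with a two-finger parallel gripper is mounted at the origin on the work surface. World frame = base frame: x ahead of the robot, y to its left, z up, the work surface at z = 0. Lengths are in m, angles in rad, forces in N, time in s.
With the tool pointing down it reaches from about 0.3 to 0.95 m from the base axis. Payload 3.1 kg.
Tool frame: the origin (TCP) lies on the centre line of the jaws, within the pads' length; the fingertips stand ahead of it and the grasp point (between the pads) lies 8 mm behind it (robot.tip_extent is the z of the fingertips in the tool frame, in m); z points along the fingers, y is the direction in which the jaws open and shut (so a half turn about z gives the same grasp; the last joint's range is limited). The gripper opens to 85 mm and grips with 20 to 120 N. Pads are 22 mm wide; open, the fingers measure 114 mm over their backs; the gripper's body (76 mm by 85 mm) begins 54 mm behind the grasp point. The pads swing forward as they close: fully open they stand 13 mm farther back than shut.
Start: joints at [1.107, 0.308, 1.634, -0, 1.2, -0.07], TCP at [0.24, 0.577, 0.242] pointing down, gripper open.
Joint ranges: [-3.06, 3.06], [-0.79, 1.96], [0.05, 2.63], [-1.19, 4.34], [0.05, 2.64], [-2.94, 2.94]. Speed limits (rad/s): [2.79, 2.79, 3.14, 3.14, 3.14, 3.14].

INTERFACE

Orientations are given as [roll, pitch, yaw] about the fixed x, y, z axes, in that order (R = Rz(yaw) Ry(pitch) Rx(roll)).
In Python, from plant import robot gives the robot as it stands. The module is installed in compiled form; this text tells all that it offers.
- The arm moves only by the shell command python3 -m pendant 'ROWS' [FORCE]. ROWS is text: rows parted by semicolons, each of 7 numbers parted by spaces: the shift along the world's x, y, z in m, then the turn, a rotation vector about the world's x, y, z in degrees, then the closure in counts, from 0 (fully open) to 255 (shut). A call has 1 to 8 rows; each row is the pose to reach, as a shift and turn from the pose commanded when the call began; what a row does not reach only later rows make up. A row lasts 1/8 s, in which the tool goes at most 62.5 mm and 10.7 degrees, less where a joint would pass 70% of its speed; a pose out of reach is approached as far as the arm can. A call with a gripper value outside its range is refused whole. The fingers move at their own pace and stop on an object; FORCE is the grip in N (left out, the last holds). Time passes only in rows, so rows that repeat a pose let the fingers close. It gives the time, the measured TCP pose, the force and the opening at its end, in the units of the state.
- robot.get_obs(): the state, without advancing time (a new reading comes with each control period).
- robot.snapshot(name): name is "scene" or "side" or "wrist"; returns (picture, depth): 384x512x3 uint8, red, green, blue; 384x512 float32, m along the optical axis (not along the pixel's ray), 0 where there is no reading.
- robot.camera_info(name): a dict with "K" (3x3 intrinsics, pixels), "R" (3x3) and "t" (3): a world point X has camera coordinates R X + t; the wrist camera has in their place "hand_eye" (4x4, takes a point from camera to tool coordinates, whose origin is the TCP and whose axes are the flange's). Camera axes: x right, y down, z forward; pixel columns grow to the right and rows downward; lengths in m; the calibration is good to about 2 mm. A picture is of the moment at which its call begins: read the wrist's pose just before it. camera_info takes no time and is no camera call.
- robot.hand_in(): hands the job in, once; it reports no verdict.
The state is a dict: "time": time; "joint_pos": joint angles; "dq": joint speeds; "tau": joint torques, N m; "tcp_pos": TCP position; "orientation": TCP orientation; "ft_force": force on the tool from outside, world axes, zero at the start; "torque": the same for the moment, N m; "gripper_width": opening from 0.0 (shut) to 1.0 (fully open).
Only numpy, scipy, OpenCV 4.12 (cv2) and the standard library are available. Lean on these libraries where they do the work, as an engineer would, in place of code of your own. Each camera call takes 0.05 s, during which the arm holds its last target. There are 200 camera calls.

## Working session

There is one attempt and no reset: what is moved stays moved. The work goes in short steps, Python scripts to look and compute and a shell command to move; the robot and the scene stay as the last step left them, time stands still between calls to the robot, and variables do not carry over. Pictures are saved under pics/ and viewed, about 8 in all and at most 12, crops included, and the job is handed in when it is done.

```bash
mkdir -p pics; cat > h.py <<'E'
import numpy as np,cv2
from scipy.spatial.transform import Rotation as Ro
from plant import robot
def snap(name,fn=None):
    o=robot.get_obs(); im,d=robot.snapshot(name); c=robot.camera_info(name); K=np.array(c["K"])
    v,u=np.mgrid[0:384,0:512]
    P=np.stack([(u-K[0,2])/K[0,0]*d,(v-K[1,2])/K[1,1]*d,d],-1)
    if name=="wrist":
        H=np.array(c["hand_eye"]); R=Ro.from_euler('xyz',o["orientation"]).as_matrix()
        W=(P@H[:3,:3].T+H[:3,3])@R.T+np.array(o["tcp_pos"])
    else:
        W=(P-np.array(c["t"]))@np.array(c["R"])
    W[d<=0]=np.nan
    if fn: cv2.imwrite("pics/"+fn,im[...,::-1])
    return im,W
E
python3 - <<'E'
from h import *
for n in("scene","side","wrist"):
    im,W=snap(n,n+"0.png"); np.savez("/tmp/%s0.npz"%n,im=im,W=W)
a=[cv2.imread("pics/%s0.png"%n) for n in("scene","side")]
print(robot.get_obs(),robot.tip_extent)
E
```

```text
{'time': 0.15, 'joint_pos': array([ 1.10734051e+00,  3.08828836e-01,  1.63489690e+00,  5.25879053e-06,
        1.19972392e+00, -6.96904217e-02]), 'dq': array([-6.55794161e-05, -1.54923206e-03, -3.44051687e-03,  6.38602685e-04,
        8.32509576e-04,  8.69857953e-04]), 'tau': array([ 1.39427093e-04, -4.15805662e+01, -2.77145559e+01, -1.17771087e-04,
        6.03379725e-03,  4.54265276e-06]), 'tcp_pos': array([0.2395259 , 0.57659122, 0.24129473]), 'orientation': array([-3.13974050e+00, -1.34195940e-04,  2.74782522e+00]), 'ft_force': array([1.24016256, 0.64044469, 0.13605003]), 'torque': array([-0.01044084,  0.01254264,  0.03419037]), 'gripper_width': 1.003744808726506} 0.011
```

View pics/scene0.png

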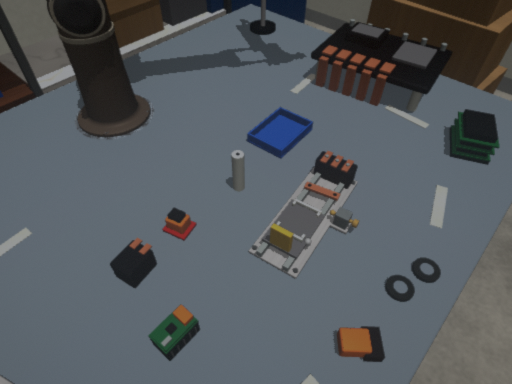

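View pics/side0.png

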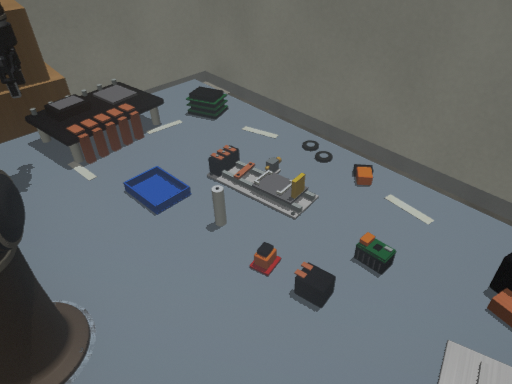

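Scene view: contact block (335,168), busbar (322,190), tab (281,238), tray (281,132), unit (175,330) with its plug at (182,315), standoff (238,170), connector (178,222) and capacitor (135,262). The side view shows the same items.

```bash
python3 - <<'E'
from h import *
for n,boxes in (("scene",dict(busbar=(300,180,345,202),tab=(265,220,297,255),tray=(245,105,316,156),plug=(170,303,195,327),unit=(148,303,202,360),block=(312,148,360,190),stand=(228,145,250,195),conn=(160,205,200,240),cap=(110,235,160,288),station=(250,150,362,275))),
  ("side",dict(busbar=(232,160,258,180),tab=(288,170,308,200),tray=(120,165,192,210),plug=(357,230,377,247),unit=(350,230,398,272),block=(205,143,242,178),stand=(208,182,230,230),conn=(250,240,284,275),cap=(290,260,338,302),station=(200,143,320,212)))):
    z=np.load("/tmp/%s0.npz"%n); im,W=z["im"],z["W"]; hsv=cv2.cvtColor(im,cv2.COLOR_RGB2HSV)
    print(n)
    def rect(m):
        p=W[m]; p=p[np.isfinite(p).all(1)]
        if len(p)<8: return len(p)
        r=cv2.minAreaRect((p[:,:2]*1000).astype(np.float32)); 
        return len(p),np.round(np.median(p,0)*1000,0),'rect',np.round(r[0]),np.round(r[1]),round(r[2],1)
    def box(k):
        a,b,c,d=boxes[k]; m=np.zeros(im.shape[:2],bool); m[b:d,a:c]=1; return m
    H,S,V=hsv[...,0],hsv[...,1],hsv[...,2]; z_=W[...,2]
    print('busbar',rect(box('busbar')&(z_>.026)&(z_<.038)&(S>120)&((H<14)|(H>170))))
    print('tab',rect(box('tab')&(H>18)&(H<34)&(S>130)), rect(box('tab')&(H>18)&(H<34)&(S>130)&(z_>.079)))
    print('tray rim',rect(box('tray')&(H>105)&(H<130)&(S>150)&(z_>.024)))
    print('plugtop',rect(box('plug')&(H<14)&(S>150)&(z_>.052)))
    print('unit top',rect(box('unit')&(z_>.036)&(z_<.052)), rect(box('unit')&(z_>.036)))
    print('block',rect(box('block')&(z_>.05)))
    for k,t in (('stand',.1),('conn',.044),('cap',.046)): print(k,rect(box(k)&(z_>t)),rect(box(k)&(z_>.01)))
    print('plate',rect(box('station')&(z_>.004)&(z_<.03)),'carr',rect(box('station')&(z_>.029)&(z_<.043)&(S<60)))
E
```

```text
scene
busbar (150, array([623., 132.,  32.]), 'rect', array([622., 133.]), array([75., 17.]), 14.9)
tab (127, array([647., -44.,  84.]), 'rect', array([646., -44.]), array([43., 11.]), 9.2) (124, array([647., -44.,  84.]), 'rect', array([646., -44.]), array([43., 11.]), 9.2)
tray rim (273, array([423., 228.,  27.]), 'rect', array([411., 248.]), array([111., 150.]), 4.5)
plugtop (113, array([ 621., -266.,   56.]), 'rect', array([ 621., -267.]), array([28., 18.]), 0.2)
unit top (975, array([ 626., -297.,   45.]), 'rect', array([ 620., -289.]), array([45., 70.]), 1.6) (1197, array([ 625., -291.,   45.]), 'rect', array([ 620., -289.]), array([45., 70.]), 1.6)
block (570, array([611., 201.,  59.]), 'rect', array([608., 206.]), array([90., 43.]), 7.7)
stand (108, array([459.,  34., 105.]), 'rect', array([459.,  35.]), array([26., 27.]), 56.7) (461, array([466.,  28.,  71.]), 'rect', array([459.,  36.]), array([28., 28.]), 55.0)
conn (163, array([ 449., -136.,   50.]), 'rect', array([ 447., -135.]), array([29., 25.]), 14.4) (468, array([ 456., -141.,   38.]), 'rect', array([ 450., -136.]), 
[... 1203 characters left out ...]
ay([457.,  34.]), array([28., 25.]), 52.3) (440, array([451.,  25.,  68.]), 'rect', array([503.,  86.]), array([171.,  28.]), 48.2)
conn (147, array([ 443., -138.,   50.]), 'rect', array([ 445., -137.]), array([32., 24.]), 11.4) (450, array([ 436., -145.,   38.]), 'rect', array([ 444., -141.]), array([35., 51.]), 87.1)
cap (748, array([ 460., -259.,   51.]), 'rect', array([ 462., -256.]), array([51., 70.]), 11.2) (1185, array([ 451., -264.,   50.]), 'rect', array([ 462., -256.]), array([51., 70.]), 10.8)
plate (2019, array([605.,  90.,  10.]), 'rect', array([654., 121.]), array([339., 371.]), 44.9) carr (1041, array([626.,  35.,  33.]), 'rect', array([616.,  76.]), array([243., 224.]), 63.7)
```

View pics/wrist0.png

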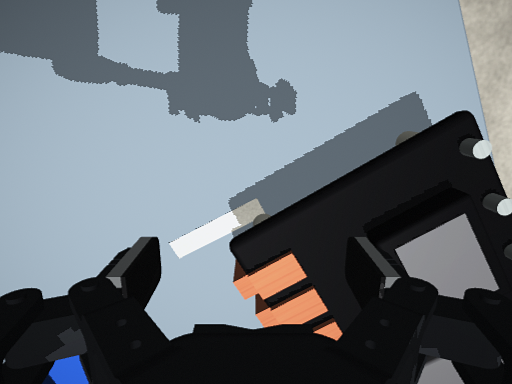

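Both cameras agree: station yaw is about 8.9°, the busbar is at (621,133) with yaw about 15°, the tray at (409,248) with yaw 5° and the unit at (620,-289) with yaw 2°. The wrist view shows only the background rack. I'm moving above the busbar.

```bash
python3 -m pendant '0.03 -0.03 0.03 0 0 8 60; 0.07 -0.08 0.03 0 0 18 120; 0.11 -0.13 0.03 0 0 28 120; 0.15 -0.18 0.02 0 0 37.6 120; 0.19 -0.23 0 0 0 37.6 120; 0.23 -0.27 0 0 0 37.6 120; 0.27 -0.31 0 0 0 37.6 120; 0.31 -0.36 -0.02 0 0 37.6 120'; python3 -m pendant '0.04 -0.045 -0.02 0 0 0 120; 0.072 -0.084 -0.05 0 0 0 120; 0.072 -0.084 -0.05 0 0 0 120; 0.072 -0.084 -0.05 0 0 0 120'
python3 - <<'E'
from h import *
im,W=snap("wrist","w1.png"); o=robot.get_obs(); print(o["tcp_pos"],o["orientation"],o["joint_pos"])
hsv=cv2.cvtColor(im,cv2.COLOR_RGB2HSV);H,S,z=hsv[...,0],hsv[...,1],W[...,2]
m=(z>.027)&(z<.037)&(S>110)&((H<14)|(H>170))
n,l,st,c=cv2.connectedComponentsWithStats(m.astype(np.uint8))
k=1+st[1:,4].argmax();p=W[l==k];print(st[k],np.median(p,0),cv2.minAreaRect((p[:,:2]*1000).astype(np.float32)))
E
```

```text
time: 1.15
tcp_pos: [0.5498, 0.2194, 0.2251]
orientation: [3.141, 0.005, -2.879]
ft_force: [0.5, 0.2, 0.1]
gripper_width: 0.526
time: 1.65
tcp_pos: [0.6186, 0.1367, 0.1732]
orientation: [3.141, -0.001, -2.88]
ft_force: [-0.1, 0.7, -0.4]
gripper_width: 0.53
[0.61875568 0.13746621 0.17405841] [ 3.14102386e+00  1.75805822e-04 -2.87865527e+00] [ 1.49648491e-01  3.92867349e-01  1.66604747e+00  6.62417861e-04
  1.08256755e+00 -1.68439595e+00]
[ 240  138   20   86 1505] [0.61672772 0.13381177 0.0325365 ] ((618.68701171875, 134.40245056152344), (80.0338363647461, 17.055912017822266), 14.39404296875)
```

View pics/w1.png

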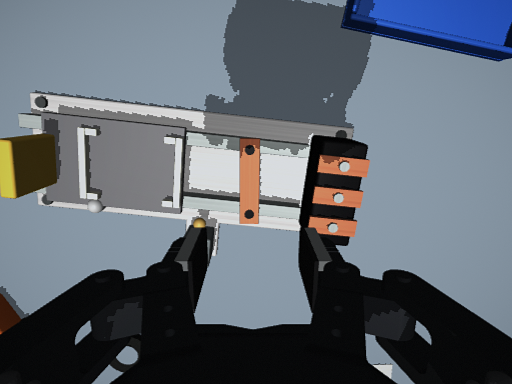

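The wrist view shows the bar at (250,180) lying between carriage and block, centre (619,134), yaw 14.4°. I'll descend with the jaws half open.

```bash
python3 -m pendant '0 0 -0.04 0 0 0 120; 0 0 -0.08 0 0 0 120; 0 0 -0.1 0 0 0 120; 0 0 -0.1 0 0 0 120; 0 0 -0.1 0 0 0 120'; python3 -c "
from h import *;o=robot.get_obs();print(o['tcp_pos'],o['ft_force'])"
```

```text
time: 2.33
tcp_pos: [0.6205, 0.1373, 0.0756]
orientation: [-3.141, 0.003, -2.878]
ft_force: [-0.3, -0.2, 0.1]
gripper_width: 0.532
[0.62053285 0.13734888 0.07561087] [-0.32591805 -0.21457559  0.08741498]
```

```bash
python3 -m pendant '-0.001 -0.0035 -0.03 0 0 0 120; -0.001 -0.0035 -0.042 0 0 0 120; -0.001 -0.0035 -0.042 0 0 0 120; -0.001 -0.0035 -0.042 0 0 0 255; -0.001 -0.0035 -0.042 0 0 0 255; -0.001 -0.0035 -0.042 0 0 0 255; -0.001 -0.0035 -0.042 0 0 0 255; -0.001 -0.0035 -0.042 0 0 0 255' 50; python3 -c "
from h import *;o=robot.get_obs();print(o['tcp_pos'],o['ft_force'])"
```

```text
time: 3.32
tcp_pos: [0.6194, 0.1333, 0.0331]
orientation: [-3.141, 0.003, -2.879]
ft_force: [0.3, -0.3, 6.4]
gripper_width: 0.191
[0.61944613 0.13330518 0.03313581] [ 0.30378911 -0.29133118  6.36759298]
```

```bash
python3 -m pendant '0 0 0.03 0 0 0 255; 0 0 0.08 0 0 0 255; -0.02 0.015 0.11 0 0 -10 255; -0.05 0.03 0.11 0 0 -20 255; -0.09 0.05 0.11 0 0 -30 255; -0.13 0.07 0.11 0 0 -40 255; -0.17 0.09 0.11 0 0 -50 255; -0.21 0.115 0.11 0 0 -60 255'; python3 -m pendant '0 0 0 0 0 -10 255; 0 0 0 0 0 -20 255; 0 0 0 0 0 -30 255; 0 0 0 0 0 -40 255; 0 0 0 0 0 -40 255; 0 0 0 0 0 -40 255'
python3 - <<'E'
from h import *
o=robot.get_obs(); print(o["tcp_pos"],o["orientation"],o["ft_force"],o["joint_pos"])
im,W=snap("wrist","w2.png")
hsv=cv2.cvtColor(im,cv2.COLOR_RGB2HSV);H,S,z=hsv[...,0],hsv[...,1],W[...,2]
m=(H>105)&(H<130)&(S>150)&(z>.024)&(z<.034);p=W[m];print(m.sum(),cv2.minAreaRect((p[:,:2]*1000).astype(np.float32)))
m=(S>110)&((H<14)|(H>170))&(z>.08);p=W[m];print(m.sum(),np.nanmedian(p,0) if m.sum() else 0, np.nanmin(p[:,2]),np.nanmax(p[:,2]),cv2.minAreaRect((p[:,:2]*1000).astype(np.float32)))
E
```

```text
time: 4.32
tcp_pos: [0.4061, 0.2481, 0.1411]
orientation: [-3.141, -0.0, 2.35]
ft_force: [0.2, 1.0, 0.8]
gripper_width: 0.193
time: 5.08
tcp_pos: [0.4078, 0.2479, 0.1414]
orientation: [-3.141, 0.0, 1.661]
ft_force: [-1.5, 0.3, -0.7]
gripper_width: 0.191
[0.40778478 0.24790412 0.14136945] [-3.14097609e+00  2.59829595e-04  1.66116236e+00] [-1.45547607  0.3159973  -0.73827362] [ 4.54965443e-01  1.54677316e-01  2.05386980e+00 -2.84879684e-05
  9.33714222e-01  3.64616443e-01]
3017 ((475.375732421875, 257.8058776855469), (249.25267028808594, 144.34934997558594), 5.012969493865967)
5299 [0.40731931 0.25263182 0.14071515] 0.1362065331865044 0.17598289212264154 ((406.9067077636719, 248.243896484375), (18.945940017700195, 80.24495697021484), 4.81662654876709)
```

View pics/w2.png

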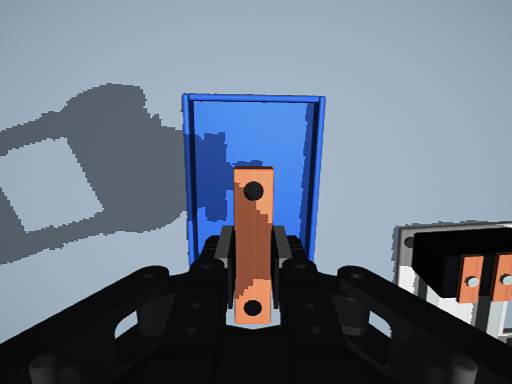

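The bar is held level over the tray at (253,245), with tray walls at x=188 and 318. I'll lower it and release.

```bash
python3 -m pendant '0 0 -0.05 0 0 0 255; 0 0 -0.09 0 0 0 255; 0 0 -0.112 0 0 0 255; 0 0 -0.12 0 0 0 255; 0 0 -0.124 0 0 0 255; 0 0 -0.125 0 0 0 255; 0 0 -0.125 0 0 0 255'; python3 -c "
from h import *;o=robot.get_obs();print(o['tcp_pos'],o['ft_force'])"
```

```text
time: 6.0
tcp_pos: [0.4089, 0.2485, 0.0175]
orientation: [3.14, -0.001, 1.659]
ft_force: [-0.2, -0.7, -0.6]
gripper_width: 0.188
[0.40890343 0.24850875 0.01751098] [-0.17989322 -0.67616474 -0.55688009]
```

```bash
python3 -m pendant '0 0 -0.0015 0 0 0 255; 0 0 -0.003 0 0 0 255; 0 0 -0.003 0 0 0 255'; python3 -m pendant '0 0 0 0 0 0 160; 0 0 0 0 0 0 130; 0 0 0 0 0 0 130; 0 0 0 0 0 0 130; 0 0 0.04 0 0 0 130; 0 0 0.1 0 0 0 130; 0 0 0.16 0 0 0 100; 0 0 0.18 0 0 0 60'
```

```text
time: 6.38
tcp_pos: [0.409, 0.2485, 0.0164]
orientation: [3.141, -0.0, 1.659]
ft_force: [-4.9, -2.5, 19.0]
gripper_width: 0.192
time: 7.38
tcp_pos: [0.41, 0.2491, 0.1975]
orientation: [3.136, -0.002, 1.659]
ft_force: [-0.2, -0.4, -1.3]
gripper_width: 0.763
```

```bash
python3 -m pendant '0.02 -0.04 0.01 0 0 0 30; 0.04 -0.09 0.01 0 0 0 0; 0.06 -0.15 0.01 0 0 0 0; 0.085 -0.21 0.01 0 0 0 0; 0.11 -0.27 0.01 0 0 0 0; 0.135 -0.33 0.01 0 0 -1 0; 0.16 -0.39 0 0 0 -2 0; 0.185 -0.45 0 0 0 -3 0'; python3 -m pendant '0.012 -0.04 0 0 0 0 0; 0.025 -0.088 -0.01 0 0 0 0; 0.025 -0.088 -0.01 0 0 0 0; 0.025 -0.088 -0.01 0 0 0 0'
python3 - <<'E'
from h import *
o=robot.get_obs(); print(o["tcp_pos"],o["orientation"],o["joint_pos"])
im,W=snap("wrist","w3.png")
z=W[...,2]
r=lambda m:(m.sum(),cv2.minAreaRect((W[m][:,:2]*1000).astype(np.float32)))
hsv=cv2.cvtColor(im,cv2.COLOR_RGB2HSV);H,S=hsv[...,0],hsv[...,1]
near=(abs(W[...,0]-.62)<.06)&(abs(W[...,1]+.29)<.07)
print('unit',r(near&(z>.038)&(z<.06)));print('plug',r(near&(z>.053)&(z<.06)&(H<14)&(S>140)))
im,W=snap("scene"); hsv=cv2.cvtColor(im,cv2.COLOR_RGB2HSV);H,S,z=hsv[...,0],hsv[...,1],W[...,2]
m=(S>110)&((H<14)|(H>170))&(abs(W[...,0]-.41)<.06)&(abs(W[...,1]-.248)<.08);print('bar',r(m),np.median(z[m]))
E
```

```text
time: 8.38
tcp_pos: [0.5871, -0.1906, 0.1921]
orientation: [-3.139, -0.002, 1.605]
ft_force: [0.8, 1.1, 0.7]
gripper_width: 0.998
time: 8.88
tcp_pos: [0.6118, -0.2765, 0.1826]
orientation: [-3.139, -0.002, 1.606]
ft_force: [0.3, 0.7, -0.9]
gripper_width: 0.999
[ 0.611812  -0.2765184  0.1825507] [-3.13915053e+00 -2.04598423e-03  1.60570229e+00] [-4.89573966e-01  4.53256560e-01  1.56064704e+00  6.05727059e-04
  1.13082755e+00 -5.24741273e-01]
unit (np.int64(3490), ((618.615234375, -289.5742492675781), (43.751731872558594, 70.64899444580078), 1.663849115371704))
plug (np.int64(754), ((617.994140625, -265.9098815917969), (29.582677841186523, 19.29448699951172), 1.6431586742401123))
bar (np.int64(88), ((413.27899169921875, 246.24603271484375), (15.986834526062012, 76.3780517578125), 5.874416351318359)) 0.013488291368533654
```

View pics/w3.png

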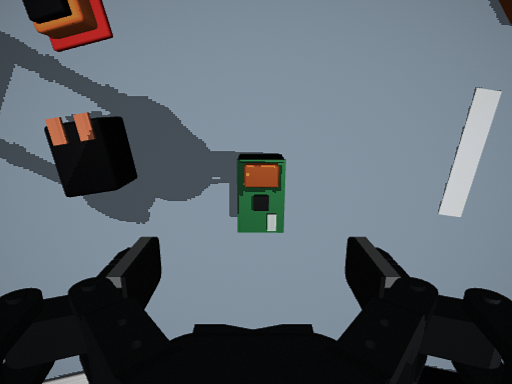

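The bar lies flat in the tray (top at z=13.5 mm). The wrist view shows the unit at (261,195), plug end up, with the capacitor clear at left. I'm descending to grasp the unit.

```bash
python3 -m pendant '0.0068 -0.013 -0.03 0 0 0 0; 0.0068 -0.013 -0.07 0 0 0 0; 0.0068 -0.013 -0.09 0 0 0 0;0.0068 -0.013 -0.09 0 0 0 0;0.0068 -0.013 -0.09 0 0 0 0' ; python3 -c "
from h import *;o=robot.get_obs();print(o['tcp_pos'],o['ft_force'])"
```

```text
time: 9.6
tcp_pos: [0.6208, -0.2903, 0.0956]
orientation: [3.139, 0.001, 1.607]
ft_force: [0.5, 0.0, -0.1]
gripper_width: 1.001
[ 0.62076075 -0.29026163  0.09564327] [ 0.5484511   0.00695351 -0.05780621]
```

```bash
python3 -m pendant '-0.002 0.001 -0.04 0 0 0 0; -0.002 0.001 -0.07 0 0 0 0; -0.002 0.001 -0.077 0 0 0 0; -0.002 0.001 -0.077 0 0 0 0;-0.002 0.001 -0.077 0 0 0 80;-0.002 0.001 -0.077 0 0 0 150;-0.002 0.001 -0.077 0 0 0 255; -0.002 0.001 -0.077 0 0 0 255' 50; python3 -m pendant '0 0 0 0 0 0 255; 0 0 0 0 0 0 255; 0 0 0 0 0 0 255'; python3 -c "
from h import *;o=robot.get_obs();print(o['tcp_pos'],o['ft_force'])"
```

```text
time: 10.6
tcp_pos: [0.619, -0.2898, 0.0186]
orientation: [3.139, 0.002, 1.606]
ft_force: [0.6, -0.4, 6.1]
gripper_width: 0.509
time: 10.98
tcp_pos: [0.6189, -0.2898, 0.0186]
orientation: [3.139, 0.001, 1.606]
ft_force: [0.9, -0.3, 6.0]
gripper_width: 0.507
[ 0.61892436 -0.28981345  0.01864204] [ 0.92546872 -0.33222064  6.03374747]
```

```bash
python3 -m pendant '0 0 0.02 0 0 0 255; 0 0 0.06 0 0 0 255; 0 0 0.11 0 0 0 255; 0.005 0.03 0.15 0 0 2 255; 0.012 0.07 0.17 0 0 4 255; 0.02 0.12 0.17 0 0 7 255; 0.03 0.17 0.17 0 0 7 255; 0.03 0.18 0.17 0 0 7 255'; python3 -m pendant '0 0 0 0 0 0 255; 0 0 0 0 0 0 255; 0 0 0 0 0 0 255'
python3 - <<'E'
from h import *
o=robot.get_obs(); print(o["tcp_pos"],o["orientation"],o["ft_force"],o["joint_pos"])
im,W=snap("wrist","w4.png"); np.savez("/tmp/w4.npz",im=im,W=W)
hsv=cv2.cvtColor(im,cv2.COLOR_RGB2HSV);H,S,V=hsv[...,0],hsv[...,1],hsv[...,2];z=W[...,2]
r=lambda m:(m.sum(),np.nanmedian(W[m],0),cv2.minAreaRect((W[m][:,:2]*1000).astype(np.float32))) if m.sum()>3 else 0
near=(abs(W[...,0]-.64)<.08)
print('tab',r(near&(H>18)&(H<34)&(S>130)&(z>.079)&(z<.09)))
for a in((.0365,.045),):
  m=near&(z>a[0])&(z<a[1])&(W[...,1]>-.03)&(W[...,1]<.1)&(S<60)
  print('ribs',r(m))
print('carr',r(near&(z>.029)&(z<.035)&(W[...,1]>-.06)&(W[...,1]<.1)))
print('block',r(near&(z>.05)&(z<.066)&(W[...,1]>.15)&(W[...,1]<.25)))
E
```

```text
time: 11.98
tcp_pos: [0.6469, -0.1054, 0.1866]
orientation: [-3.14, -0.002, 1.732]
ft_force: [-0.9, -0.8, -2.6]
gripper_width: 0.503
time: 12.35
tcp_pos: [0.6473, -0.1107, 0.1868]
orientation: [-3.141, 0.0, 1.727]
ft_force: [0.4, -0.7, -3.6]
gripper_width: 0.508
[ 0.6472905  -0.11067976  0.1868341 ] [-3.14123755e+00  2.43735755e-04  1.72664397e+00] [ 0.42190848 -0.66927669 -3.57417185] [-2.35473249e-01  4.20566843e-01  1.59851704e+00 -4.00260118e-04
  1.12274410e+00 -3.91147413e-01]
tab (np.int64(943), array([ 0.64341513, -0.04285487,  0.08447888]), ((643.5062255859375, -43.15130615234375), (43.38178253173828, 11.415581703186035), 8.888087272644043))
ribs (np.int64(878), array([ 0.64531834, -0.0097819 ,  0.04026002]), ((644.3643188476562, -5.665596008300781), (76.41529083251953, 15.654326438903809), 8.881779670715332))
carr (np.int64(8697), array([0.63516733, 0.00625911, 0.03263725]), ((640.2559814453125, -3.3577728271484375), (86.76777648925781, 90.8253402709961), 8.6381254196167))
block 0
```

View pics/w4.png

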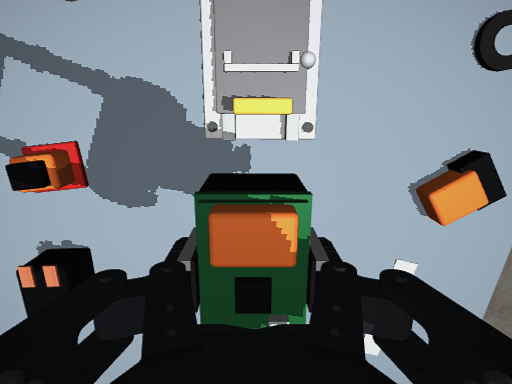

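The wrist view shows the unit held straight (253,250) with its plug forward. The tab is at (263,105) and the nest's rear rib at (262,68). I'm measuring the unit in the hand and the rib.

```bash
python3 - <<'E'
from h import *
d=np.load("/tmp/w4.npz");im,W=d["im"],d["W"];hsv=cv2.cvtColor(im,cv2.COLOR_RGB2HSV);H,S=hsv[...,0],hsv[...,1];z=W[...,2]
r=lambda m:(m.sum(),np.nanmedian(W[m],0),cv2.minAreaRect((W[m][:,:2]*1000).astype(np.float32))) if m.sum()>3 else 0
print('board',r((H>45)&(H<85)&(S>80)&(z>.19)&(z<.22)));print('plug',r((H<16)&(S>140)&(z>.215)&(z<.235)))
a=np.radians(8.9);ey=np.array([-np.sin(a),np.cos(a)]);ex=np.array([np.cos(a),np.sin(a)])
L=W[...,:2]-np.array([.632,.0295]);lx=L@ex;ly=L@ey
m=(abs(lx)<.05)&(ly>-.055)&(ly<.02)&(z>.0375)&(z<.043)
for b,n in ((abs(lx)<.022,'rearrib'),(lx<-.024,'left'),(lx>.024,'right')):
  q=m&b&(lx<.034); print(n,q.sum(),np.percentile(lx[q],[1,50,99])*1e3,np.percentile(ly[q],[1,50,99])*1e3)
q=(abs(lx)<.05)&(ly>-.03)&(ly<.0)&(z>.029)&(z<.035);print('plate lx',np.percentile(lx[q],[.5,99.5])*1e3)
E
```

```text
board (np.int64(7991), array([ 0.64499577, -0.10683826,  0.21249418]), ((647.3491821289062, -103.41807556152344), (48.44607925415039, 56.74845504760742), 9.181170463562012))
plug (np.int64(5049), array([ 0.64231874, -0.08637523,  0.22454356]), ((643.4724731445312, -87.6008529663086), (29.837276458740234, 20.290355682373047), 8.829812049865723))
rearrib 377 [-21.2149779    0.74319849  21.8074131 ] [-44.42735161 -41.52422459 -39.02629487]
left 154 [-31.37139634 -28.52454488 -24.56239749] [-43.95666186 -37.0510363  -29.03491774]
right 160 [24.40228584 27.84678792 31.26434666] [-44.39033982 -37.10819063 -28.89132397]
plate lx [-39.50971342  39.2694727 ]
```

```bash
python3 -m pendant '-0.004 0.04 0 0 0 0 255; -0.009 0.09 0 0 0 0 255; -0.015 0.13 0 0 0 0 255; -0.015 0.14 0 0 0 0 255; -0.015 0.14 -0.03 0 0 0 255; -0.015 0.14 -0.07 0 0 0 255; -0.015 0.14 -0.105 0 0 0 255; -0.015 0.14 -0.11 0 0 0 255';python3 -m pendant '0 0 0 0 0 0 255;0 0 0 0 0 0 255;0 0 0 0 0 0 255'
python3 - <<'E'
from h import *
o=robot.get_obs(); print(o["tcp_pos"],o["orientation"],o["ft_force"])
im,W=snap("wrist","w5.png")
hsv=cv2.cvtColor(im,cv2.COLOR_RGB2HSV);H,S=hsv[...,0],hsv[...,1];z=W[...,2]
m=(H<16)&(S>140)&(z>.105)&(z<.125)&(W[...,1]<.1);r=cv2.minAreaRect((W[m][:,:2]*1000).astype(np.float32));print('plug',r)
a=np.radians(8.9);ey=np.array([-np.sin(a),np.cos(a)]);ex=np.array([np.cos(a),np.sin(a)])
L=W[...,:2]-np.array([.632,.0295]);lx=L@ex;ly=L@ey
u=np.array(r[0])/1e3-.023*ey-np.array([.632,.0295]);print('unit in nest frame',u@ex,u@ey)
q=(abs(lx)<.034)&(ly>.03)&(ly<.06)&(z>.0375)&(z<.043);print('front rib',q.sum(),np.percentile(lx[q],[1,99]),np.percentile(ly[q],[1,50,99]))
E
```

```text
time: 13.4
tcp_pos: [0.6298, 0.0296, 0.0736]
orientation: [-3.134, -0.001, 1.727]
ft_force: [-0.0, -0.2, -3.4]
gripper_width: 0.507
time: 13.78
tcp_pos: [0.6341, 0.0307, 0.0789]
orientation: [3.138, 0.001, 1.728]
ft_force: [1.0, 0.0, -3.8]
gripper_width: 0.508
[0.63407111 0.03070173 0.07890695] [3.13820246e+00 6.65130333e-04 1.72840309e+00] [ 1.03801857  0.00451956 -3.844266  ]
plug ((630.8779296875, 53.84589385986328), (31.533496856689453, 20.465787887573242), 8.991557121276855)
unit in nest frame 0.0026580022085439825 0.0012263619613283666
front rib 1592 [-0.03080978  0.03113326] [0.03047254 0.04105657 0.04467593]
```

View pics/w5.png

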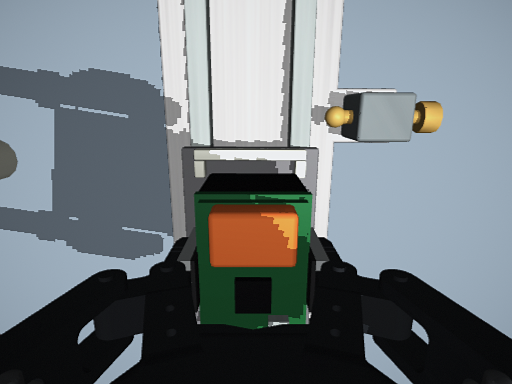

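The unit is lined up with the nest (front rib at y=155), 2.7 mm off in x and 1.2 mm in y. I'll correct that and lower gently.

```bash
python3 -m pendant '-0.0025 -0.0016 0 0 0 0 255; -0.0025 -0.0016 -0.008 0 0 0 255; -0.0025 -0.0016 -0.016 0 0 0 255; -0.0025 -0.0016 -0.021 0 0 0 255; -0.0025 -0.0016 -0.024 0 0 0 255; -0.0025 -0.0016 -0.026 0 0 0 255; -0.0025 -0.0016 -0.027 0 0 0 255; -0.0025 -0.0016 -0.027 0 0 0 255'; python3 -c "
from h import *;o=robot.get_obs();print(o['tcp_pos'],o['ft_force'])"
```

```text
time: 14.82
tcp_pos: [0.6302, 0.0293, 0.0506]
orientation: [3.142, 0.0, 1.729]
ft_force: [-3.4, 1.0, 0.9]
gripper_width: 0.508
[0.63016782 0.0292729  0.05059506] [-3.44741765  1.01679196  0.89282244]
```

```bash
python3 -m pendant '0.001 0 -0.001 0 0 0 255; 0.001 0 -0.001 0 0 0 255'; python3 -m pendant '0 0 0 0 0 0 110; 0 0 0 0 0 0 80; 0 0 0 0 0 0 60; 0 0 0 0 0 0 40; 0 0 0.03 0 0 0 20; 0 0 0.07 0 0 0 0; 0 0 0.11 0 0 0 0; 0 0 0.13 0 0 0 0';python3 -m pendant '-0.003 -0.04 0 0 0 0 0;-0.003 -0.04 0 0 0 0 0;-0.003 -0.04 0 0 0 0 0'
python3 - <<'E'
from h import *
o=robot.get_obs(); print(o["tcp_pos"],o["orientation"],o["ft_force"])
im,W=snap("wrist","w6.png")
hsv=cv2.cvtColor(im,cv2.COLOR_RGB2HSV);H,S=hsv[...,0],hsv[...,1];z=W[...,2]
r=lambda m:cv2.minAreaRect((W[m][:,:2]*1000).astype(np.float32))
m=(H<16)&(S>140)&(z>.08)&(z<.1)&(W[...,1]<.1)&(W[...,1]>0);print('plug',r(m),np.nanmedian(z[m]))
m=(H>18)&(H<34)&(S>130)&(z>.079)&(z<.09);print('tab',m.sum(),r(m) if m.sum()>5 else 0)
m=(z>.07)&(z<.083)&(abs(W[...,0]-.63)<.06)&(W[...,1]>-.025)&(W[...,1]<.09);print('unit top',r(m),np.nanpercentile(z[m],[5,50,95]))
E
```

```text
time: 15.08
tcp_pos: [0.6303, 0.0293, 0.0506]
orientation: [-3.139, -0.0, 1.729]
ft_force: [-7.2, 0.2, 9.2]
gripper_width: 0.506
time: 16.08
tcp_pos: [0.6326, 0.0293, 0.1816]
orientation: [3.137, 0.001, 1.729]
ft_force: [0.2, -0.0, -0.3]
gripper_width: 1.004
time: 16.45
tcp_pos: [0.6274, -0.0106, 0.1779]
orientation: [-3.14, -0.001, 1.728]
ft_force: [0.4, 0.9, -0.3]
gripper_width: 1.001
[ 0.62740547 -0.01062101  0.17788372] [-3.13992507e+00 -9.55057911e-04  1.72775766e+00] [ 0.41554548  0.85158343 -0.32019275]
plug ((626.4546508789062, 52.09803771972656), (29.59696388244629, 19.857337951660156), 8.721890449523926) 0.08796081869057559
tab 877 ((636.3842163085938, 6.735923767089844), (43.192039489746094, 112.25353240966797), 8.386720657348633)
unit top ((629.9420776367188, 29.3221435546875), (44.04813003540039, 69.77618408203125), 8.899372100830078) [0.07223189 0.0765014  0.08016906]
```

View pics/w6.png

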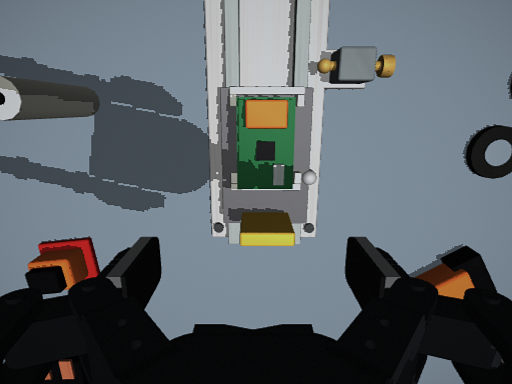

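The unit is seated: plug top at z=88 mm, yaw 8.9°, inside the ribs at (265,145). The tab is at (267,235). Next I go behind the tab with closed fingers.

```bash
python3 -m pendant '0.011 -0.035 0 0 0 0 255; 0.022 -0.073 0 0 0 0 255; 0.022 -0.073 0 0 0 0 255; 0.022 -0.073 0 0 0 0 255; 0.022 -0.073 -0.04 0 0 0 255; 0.022 -0.073 -0.09 0 0 0 255; 0.022 -0.073 -0.12 0 0 0 255; 0.022 -0.073 -0.123 0 0 0 255';python3 -m pendant '0 0 0 0 0 0 255;0 0 0 0 0 0 255'; python3 -c "
from h import *;o=robot.get_obs();print(o['tcp_pos'],o['ft_force'])"
```

```text
time: 17.5
tcp_pos: [0.6469, -0.0816, 0.0525]
orientation: [-3.135, -0.003, 1.73]
ft_force: [-0.4, 0.3, -0.4]
gripper_width: -0.001
time: 17.75
tcp_pos: [0.6519, -0.0837, 0.0583]
orientation: [3.138, 0.001, 1.729]
ft_force: [-0.2, -0.2, 0.8]
gripper_width: -0.002
[ 0.65190134 -0.08368392  0.05825642] [-0.17863322 -0.24077042  0.8369969 ]
```

```bash
python3 -m pendant '-0.0015 0.010 0 0 0 0 255; -0.003 0.018 0 0 0 0 255; -0.004 0.026 0 0 0 0 255; -0.006 0.034 0 0 0 0 255; -0.007 0.042 0 0 0 0 255; -0.009 0.052 0 0 0 0 255; -0.010 0.062 0 0 0 0 255; -0.011 0.072 0 0 0 0 255';python3 -m pendant '-0.0015 0.010 0 0 0 0 255; -0.003 0.018 0 0 0 0 255; -0.004 0.024 0 0 0 0 255; -0.005 0.030 0 0 0 0 255; -0.005 0.030 0 0 0 0 255'
python3 - <<'E'
from h import *
o=robot.get_obs(); print(o["tcp_pos"],o["ft_force"])
im,W=snap("scene","s7.png");hsv=cv2.cvtColor(im,cv2.COLOR_RGB2HSV);H,S=hsv[...,0],hsv[...,1];z=W[...,2]
m=(H>18)&(H<34)&(S>130)&(z>.079)&(z<.09)&(W[...,0]>.55)&(W[...,0]<.7);print(m.sum(),np.median(W[m],0) if m.sum() else 0)
E
```

```text
time: 18.75
tcp_pos: [0.6385, -0.0111, 0.0561]
orientation: [-3.14, -0.0, 1.729]
ft_force: [-1.8, -1.8, 4.2]
gripper_width: -0.0
time: 19.38
tcp_pos: [0.6338, 0.0195, 0.056]
orientation: [-3.141, -0.001, 1.728]
ft_force: [-1.9, 1.6, 5.1]
gripper_width: 0.001
[0.63381901 0.01949358 0.05603218] [-1.87725922  1.55079256  5.1390093 ]
1 [0.64491    0.04343616 0.0844802 ]
```

```bash
python3 -m pendant '-0.001 0.004 0 0 0 0 255; -0.0015 0.008 0 0 0 0 255; -0.002 0.012 0 0 0 0 255';python3 -m pendant '-0.0005 0.004 0 0 0 0 255; -0.001 0.008 0 0 0 0 255';python3 -m pendant '-0.0005 0.004 0 0 0 0 255; -0.001 0.008 0 0 0 0 255'
```

```text
time: 19.8
tcp_pos: [0.6326, 0.0273, 0.0562]
orientation: [3.141, 0.006, 1.731]
ft_force: [0.2, -17.0, 3.9]
gripper_width: 0.0
time: 20.05
tcp_pos: [0.6314, 0.0346, 0.0561]
orientation: [-3.141, 0.005, 1.729]
ft_force: [-1.8, -6.5, 4.7]
gripper_width: 0.003
time: 20.3
tcp_pos: [0.6299, 0.0451, 0.0561]
orientation: [-3.141, 0.002, 1.729]
ft_force: [-1.7, -11.3, 4.2]
gripper_width: 0.003
```

```bash
python3 -m pendant '0 0 0 0 0 0 255; 0 0 0 0 0 0 255'
python3 - <<'E'
from h import *
im,W=snap("side");a=cv2.resize(im[110:240,180:350],None,fx=3,fy=3)
im2,W2=snap("wrist")
b=cv2.resize(im2,(520,390));cv2.imwrite("pics/p8.png",np.vstack([a,np.pad(b,((0,0),(0,a.shape[1]-520 if a.shape[1]>520 else 0),(0,0)))[:, :a.shape[1]]])[:, :, ::-1][:, :] if a.shape[1]!=520 else b)
x=cv2.imread("pics/p8.png");print(x.shape);cv2.imwrite("pics/p8.png",cv2.resize(x,None,fx=min(1,600/x.shape[0]),fy=min(1,600/x.shape[0])))
E
```

```text
time: 20.55
tcp_pos: [0.6299, 0.045, 0.0561]
orientation: [-3.141, 0.002, 1.729]
ft_force: [-0.7, -5.5, 5.5]
gripper_width: -0.0
(780, 510, 3)
```

View pics/p8.png

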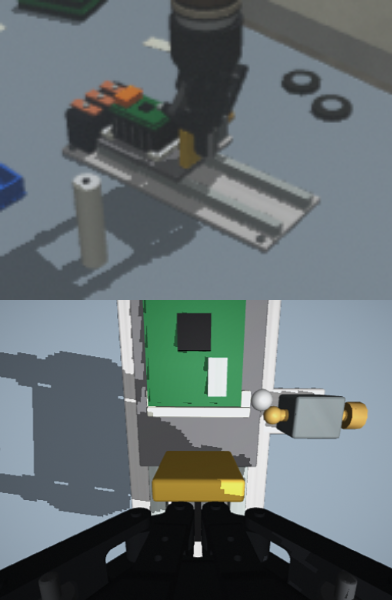

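Side view: the carriage is close to the contact block. Wrist view: the white bump (262,400) is right at the brass plunger (277,415), so it is in the detent. I'll keep pushing in small steps.

```bash
python3 -m pendant '-0.0005 0.003 0 0 0 0 255; -0.0005 0.003 0 0 0 0 255';python3 -m pendant '-0.0005 0.003 0 0 0 0 255; -0.0005 0.003 0 0 0 0 255';python3 -m pendant '-0.0005 0.003 0 0 0 0 255; -0.0005 0.003 0 0 0 0 255'
```

```text
time: 20.9
tcp_pos: [0.63, 0.0451, 0.0561]
orientation: [-3.141, 0.007, 1.731]
ft_force: [-0.5, -13.6, 5.4]
gripper_width: 0.003
time: 21.15
tcp_pos: [0.63, 0.0451, 0.0562]
orientation: [-3.141, 0.011, 1.732]
ft_force: [-0.5, -20.8, 4.6]
gripper_width: 0.0
time: 21.4
tcp_pos: [0.63, 0.0451, 0.0563]
orientation: [-3.141, 0.016, 1.733]
ft_force: [0.9, -29.3, 4.5]
gripper_width: -0.002
```

There's no motion at 29 N, which suggests the end stop. I'm backing off and verifying.

```bash
python3 -m pendant '0.001 -0.006 0 0 0 0 255; 0.003 -0.02 0 0 0 0 255; 0.006 -0.04 0 0 0 0 255; 0.009 -0.06 0 0 0 0 255; 0.009 -0.06 0.05 0 0 0 200; 0.009 -0.06 0.10 0 0 0 120; 0.003 -0.02 0.13 0 0 0 60; -0.005 0.03 0.15 0 0 0 0';python3 -m pendant '0 0 0 0 0 0 0; 0 0 0 0 0 0 0; 0 0 0 0 0 0 0'
python3 - <<'E'
from h import *
o=robot.get_obs(); print(o["tcp_pos"],o["ft_force"])
im,W=snap("wrist","w9.png")
hsv=cv2.cvtColor(im,cv2.COLOR_RGB2HSV);H,S,V=hsv[...,0],hsv[...,1],hsv[...,2];z=W[...,2]
a=np.radians(8.9);ey=np.array([-np.sin(a),np.cos(a)]);ex=np.array([np.cos(a),np.sin(a)])
L=W[...,:2]-np.array([.632,.0295]);lx=L@ex;ly=L@ey
def rep(n,m):
  m=m&np.isfinite(lx)
  print(n,m.sum(), *(np.round(np.percentile(q[m],[1,50,99])*1e3,1) for q in(lx,ly,z))) if m.sum()>3 else print(n,0)
rep('tab top',(abs(lx)<.03)&(H>18)&(H<34)&(S>130)&(z>.08)&(z<.09)&(ly<.06))
rep('plug',(abs(lx)<.03)&(H<16)&(S>140)&(z>.082)&(z<.095))
rep('block',(abs(lx)<.05)&(z>.052)&(z<.064)&(ly>.15))
rep('carr plate gap',(abs(lx)<.02)&(z>.029)&(z<.035)&(ly<.1))
E
```

```text
time: 22.4
tcp_pos: [0.6249, 0.0845, 0.2082]
orientation: [3.138, 0.0, 1.726]
ft_force: [0.3, -0.1, -0.5]
gripper_width: 0.843
time: 22.78
tcp_pos: [0.6231, 0.0839, 0.2046]
orientation: [-3.139, 0.0, 1.727]
ft_force: [-0.6, 0.0, 0.0]
gripper_width: 0.999
[0.62308116 0.08391621 0.20460391] [-0.59876138  0.01004766  0.03821031]
tab top 690 [-20.5   0.2  21.8] [27.6 33.9 39.1] [80.8 84.2 86. ]
plug 215 [-16.5  -4.   12.4] [119.5 129.9 138.9] [86.1 87.9 89.6]
block 5215 [-43.5   0.5  43.9] [158.6 177.9 197.4] [55.5 59.7 63.9]
carr plate gap 830 [-19.1   0.2  19.5] [38.8 49.7 60.1] [30.9 32.5 34.3]
```

View pics/w9.png

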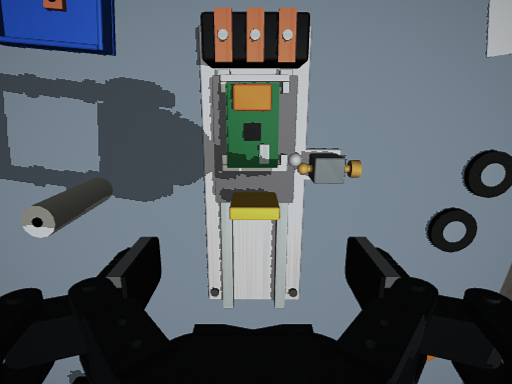

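```bash
python3 - <<'E'
from h import *
im,W=snap("wrist")
hsv=cv2.cvtColor(im,cv2.COLOR_RGB2HSV);H,S,V=hsv[...,0],hsv[...,1],hsv[...,2]
a=np.radians(8.9);ey=np.array([-np.sin(a),np.cos(a)]);ex=np.array([np.cos(a),np.sin(a)])
L=W[...,:2]-np.array([.632,.0295]);lx=L@ex*1e3;ly=L@ey*1e3
for n,(x0,y0,x1,y1),m in(('ball',(288,152,302,167),(S<50)&(V>120)),('plunger',(299,162,312,176),(H>10)&(H<30)&(S>110)),('knob',(345,158,364,180),(H>10)&(H<30)&(S>110)),('housing',(316,155,344,183),W[...,2]>.036)):
  b=np.zeros_like(m);b[y0:y1,x0:x1]=1;b&=m&np.isfinite(lx)
  print(n,b.sum(),np.percentile(lx[b],[2,50,98]).round(1),np.percentile(ly[b],[2,50,98]).round(1),np.median(W[b][:,2]))
im,W=snap("scene","s10.png");hsv=cv2.cvtColor(im,cv2.COLOR_RGB2HSV);z=W[...,2]
for n,x,y,t in(('stand',.458,.035,.1),('conn',.447,-.136,.044),('cap',.463,-.255,.046)):
  m=(abs(W[...,0]-x)<.05)&(abs(W[...,1]-y)<.05)&(z>t)&(z<.11);print(n,m.sum(),cv2.minAreaRect((W[m][:,:2]*1000).astype(np.float32)))
E
```

```text
ball 120 [35.6 40.9 49.9] [66.7 72.9 77.5] 0.0367667039055235
plunger 119 [45.2 50.2 57.9] [57.8 63.1 67.7] 0.032701648555635204
knob 225 [ 91.6  98.8 105.1] [55.1 63.2 70.3] 0.03505844068290742
housing 722 [60.4 73.4 86.4] [51.  63.8 75.2] 0.04238632203884278
stand 107 ((457.7479248046875, 34.89778518676758), (25.77075958251953, 25.602336883544922), 43.275184631347656)
conn 166 ((446.9618225097656, -135.2500762939453), (31.445117950439453, 24.6656551361084), 13.954998016357422)
cap 865 ((464.4593200683594, -254.42684936523438), (50.07575607299805, 70.46331024169922), 10.694046974182129)
```

View pics/s10.png

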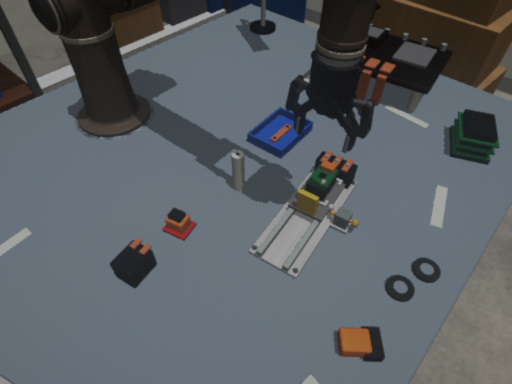

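The bump sits 9.8 mm past the plunger, which matches home (10 mm past the 0.120 release). In the scene view the bar is in the tray at (283,132) and the bystanders haven't moved.

```bash
python3 -c "
from plant import robot
print(robot.hand_in())"
```

```text
the job is handed in; nothing more can be done
None
```

I did the job in the order asked and handed it in at about 23 s of robot time.

- **Busbar:** it lies flat in the blue tray; its top measured 13.5 mm above the bench, as it should be when resting on the tray floor.
- **Control unit:** I lowered it into the nest until it was supported, then released it. The plug faces the contact block and its top measured 88 mm above the bench, which is the fully seated height.
- **Carriage:** I pushed it with closed fingers on the yellow tab. The force peaked at about 17 N in the approach to the detent, and the carriage then stopped hard at about 29 N, which I read as the end stop. After I backed off, it had stayed there, with its bump 9.8 mm past the plunger (about 10 mm expected at home).
- **Bystanders:** the capacitor, connector and standoff are within about 1 mm of where they started, which is within camera accuracy.

No check failed. The travel is inferred: I measured 107 mm of carriage movement, and it only counts as home if the carriage started at about 0.023 m, which is inside the stated range. The highest force I saw reported was 29 N. I took no reading after the hand-in, so the final second is unchecked.

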